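# Reset the decorating wheel and set its speed lever

### The arm

A 6-joint arm with a two-finger parallel gripper is mounted at the origin on the work surface. World frame = base frame: x ahead of the robot, y to its left, z up, the work surface at z = 0. Lengths are in mm, angles in rad, forces in N, time in s.
With the tool pointing down it reaches from about 375 to 975 mm from the base axis. Payload 3.8 kg.
Tool frame: the origin (TCP) lies midway between the tips of the shut fingers; the grasp point (between the pads) lies 19 mm behind it; z points along the fingers, y is the line along which they close (so a half turn about z gives the same grasp; the last joint's range is limited). The gripper opens to 88 mm and grips with 3 to 60 N. Pads are 18 mm wide; open, the fingers measure 123 mm over their backs; the gripper's body (75 mm by 187 mm) begins 45 mm behind the grasp point.
Start: joints at [1.162, 0.264, 1.604, -0, 1.274, -0.037], TCP at [245.22, 628.876, 238.706] pointing down, gripper open.
Joint ranges: [-2.63, 2.63], [-0.94, 2.18], [0.31, 2.57], [-1.31, 4.45], [0, 2.66], [-2.55, 2.55]. Speed limits (rad/s): [2.57, 2.57, 3.14, 3.14, 3.14, 3.14].

### API

Orientations are given as a unit quaternion [x, y, z, w].
In Python, from bench import bot, vision, telemetry gives the robot as it stands (bot), with the cameras (vision) and the readings (telemetry).
- The arm moves only by the tool jog_arm, called after "Emit:" by a JSON object that holds its "name" and its "arguments", one argument or row to a line. Schema: {"type":"object","properties":{"motion":{"type":"array","items":{"type":"array","items":{"type":"number"},"minItems":5,"maxItems":5},"minItems":1,"maxItems":12},"only":{"type":"string"},"quiet":{"type":"boolean"},"lines":{"type":"string"}},"required":["motion"],"additionalProperties":false}. motion is a list of rows, 1 to 12 of them, each of 5 numbers: dx, dy, dz in parts of the range, where 1.0 means 200 mm, then a turn about the tool's z in fractions of the full range, 1 being 90 degrees, then the finger opening in mm; each row shifts and turns the commanded pose from where the row before left it, along the tool's axes as they then stand; what a row does not reach is not made up. A row lasts 1/12 s, in which the tool goes at most 41.7 mm and 0.125 rad, less where a joint would pass 70% of its speed; a pose out of reach is approached as far as the arm can. The fingers move at their own pace and stop on an object; the grip force is fixed at half the most. Time passes only in rows, so rows that do not move let the fingers close. The tool returns the time, the measured TCP pose, the force, the opening and the grip force at its end. only (a regular expression) keeps the lines of the reply that match it, lines (a string "A,B") keeps lines A to B, and quiet returns only ok. Shift and turn numbers lie between -1 and 1, and a call with a number outside is refused. Input that does not fit is refused with a message, and nothing moves.
- telemetry.get_state(): the state, without advancing time (a new reading comes with each control period).
- vision.read_camera(name): name is "scene" or "top"; returns the picture (420x560x3 uint8, blue, green, red); there is no depth.
- vision.calibration(name): a dict with "camera_matrix" (3x3 intrinsics, pixels), "pose" (4x4, takes a point from camera to world coordinates). Camera axes: x right, y up, looking along -z (the intrinsics and any distortion apply to the point x, -y, -z); pixel columns grow to the right and rows downward; lengths in mm; the calibration is good to about 2 mm. A picture is of the moment at which its call begins. calibration takes no time and is no camera call.
- bot.job_done(): hands the job in; it is judged then, once.
The state is a dict: "time_s": time; "joints": joint angles; "dq": joint speeds; "joint_torque": joint torques, N m; "tcp_pos": TCP position; "tcp_rot": TCP orientation; "contact_force": force on the tool from outside, world axes, zero at the start; "moment": the same for the moment, N m; "opening": finger opening in mm; "finger_force": force on a finger pad.
Only numpy, scipy, OpenCV 4.12 (cv2) and the standard library are available. Lean on these libraries where they do the work, as an engineer would, in place of code of your own. Each camera call takes 0.05 s, during which the arm holds its last target. There are 200 camera calls.

### The job

The potter's electric decorating wheel has tripped: pull its speed lever all the way back until it rests against its off stop, at the end of its travel nearest the wheel head, and hold it there for half a second, then bring it up until it is in line with the little sliding pointer that marks the wanted speed, and let go of it. Leave the pointer where it is, and do not disturb the freshly painted bowl on the wheel or the things lying about on the table.

Things in the scene. Friction and masses are not known exactly. Their poses are not given: they have to be found in the camera images.
- machine: Grey electric decorating wheel, fixed to the table: round lever deck (270 mm across, top 60 mm high, dark scale with white marks 0.2 rad apart, longer at lever angles 0 and 1.8), joined by a 56 mm high body to a wheel head (220 mm across, top 100 mm high, not turning) centred at x +30, y +270 mm. Origin: on the table under the lever's pivot, the deck's centre. z up; the lever side is -x.
- lever_pivot (a point): On the lever's upright pivot axis, at the top of the deck (60 mm above the table). Axes as the machine's.
- lever (a joint): Speed lever's angle, turning level. 0: against the off stop, the end nearest the wheel head; 1.8: the other stop; grows counter-clockwise seen from above. In the machine's frame the lever points from the pivot in the direction pi - 0.9 + angle, from +x towards +y (at 0.9 it points to -x). Some 2.5 N at the knob moves it; it stays where left.
- lever_knob (a point): Centre of the top of the lever's knob: upright black cylinder, diameter 24 mm, 80 to 126 mm above the table, its axis 85 mm from the pivot axis. Below it the flat steel lever (13 mm wide, 72 to 80 mm above the table) ends in a narrow nose 103 mm from the pivot. x axis outwards along the lever, z up.
- pointer (a joint): Angle of the sliding pointer about the same pivot, with the same zero and sense as the lever's: lever and pointer are in line when the two values are equal. Light to push (about 1.5 N); it is to stay put.
- pointer_top (a point): Top of the aluminium pointer's narrow tongue (5 mm wide), 115.5 mm from the pivot axis, 70 mm above the table; the tongue points inwards at the lever's nose from a 16 mm tab at the deck's rim (74 mm high at most). x axis outwards from the pivot.
- bowl: Blue glazed bowl, 110 mm across, 45 mm high, standing loose on the wheel head. Origin: centre of its underside.
- paint_jar: Glaze paint jar with a green label, 54 mm across, 62 mm high, loose on the table before the machine. Origin: centre of its underside.
- jar_lid: White jar lid, 50 mm across, 12 mm high, lying on the table before the machine. Origin: centre of its underside.
- clay_piece: Flat dark grey clay piece, about 87 x 64 x 12 mm, on the table in front of the lever deck. Origin: underside.
- tub: Clear plastic tub, 110 mm across, 50 mm high, on the table to the right. Origin: centre of its underside.
- brush_pot: White pot, 76 mm across, 100 mm high, with brushes standing up to 225 mm, on the left. Origin: centre of its underside.
- brush: Brush, 190 mm long, lying on the table to the right. Origin: its underside.

How it is judged (in metres and radians):
On the way:
1. the lever is held back against its off stop (value of joint lever below 0.05 rad), for 0.4 s.
At the end, for the whole second after the job is handed in: After having been held against its off stop, the lever rests within 0.08 rad (about 4.5 degrees) of the pointer's angle, let go and still, and the pointer is within 8 mm of where it was (angle between the x axis of lever_knob and the x axis of pointer_top, either way round below 0.08 rad and velocity of joint lever between -0.03 and 0.03 rad/s and distance of pointer_top from where it was at the start of the episode below 0.008 m); the robot touches nothing.
It fails at once if the pointer is shifted by more than 8 mm (distance of pointer_top from where it was at the start of the episode above 0.008 m).
It fails at once if the bowl on the wheel is shifted by more than 15 mm or tipped (distance of bowl from where it was at the start of the episode above 0.015 m or angle between bowl's own z axis and vertical above 0.3 rad).
It fails at once if something lying on the table is shifted by more than 25 mm (distance of any of paint_jar, jar_lid, clay_piece, tub, brush_pot, brush from where it was at the start of the episode above 0.025 m).
It also fails if it takes over 45 s, if anything falls off the work surface, if the arm or the gripper's body presses on something with over 40 N, if the wrist force passes 120 N, or if a joint passes its speed limit or range.

## Working session

There is one attempt and no reset: what is moved stays moved. The work goes in short steps, Python scripts to look and compute and a tool call to move; the robot and the scene stay as the last step left them, time stands still between calls to the robot, and variables do not carry over. Pictures are saved under pics/ and viewed, at most 10 in all, crops included, and the job is handed in when it is done.

```bash
ls; mkdir -p pics
```

Run:
```python
from bench import bot, vision, telemetry
import cv2,json
for n in("scene","top"):
    cv2.imwrite(f"pics/{n}0.png",cv2.resize(vision.read_camera(n),(784,588),interpolation=cv2.INTER_CUBIC))
    c=vision.calibration(n);print(n,c)
s=telemetry.get_state();print(s["time_s"],s["tcp_pos"],s["tcp_rot"],s["opening"])
```

```text
bench.py
pics
scene {'camera_matrix': array([[427.68812191,   0.        , 284.12122499],
       [  0.        , 427.68812191, 220.21576314],
       [  0.        ,   0.        ,   1.        ]]), 'pose': array([[ 8.19736869e-01, -4.02368688e-01,  4.07591590e-01,
         1.01850734e+03],
       [ 5.72677028e-01,  5.65249318e-01, -5.93745931e-01,
        -6.84530612e+02],
       [ 8.51390309e-03,  7.20133771e-01,  6.93783011e-01,
         8.85234974e+02],
       [ 0.00000000e+00,  0.00000000e+00,  0.00000000e+00,
         1.00000000e+00]])}
top {'camera_matrix': array([[513.14191062,   0.        , 276.19393992],
       [  0.        , 513.14191062, 219.74335203],
       [  0.        ,   0.        ,   1.        ]]), 'pose': array([[-1.63377077e-02,  9.93377766e-01, -1.13726394e-01,
         3.68846885e+02],
       [-9.99859562e-01, -1.66562264e-02, -1.85103702e-03,
         3.94980740e+00],
       [-3.73303158e-03,  1.13680180e-01,  9.93510383e-01,
         1.57996480e+03],
       [ 0.00000000e+00,  0.00000000e+00,  0.00000000e+00,
         1.00000000e+00]])}
0.1 [244.98031978 628.2931901  237.53987973] [ 1.84842132e-01  9.82767732e-01 -9.57878540e-04 -2.30581971e-04] 88.07095945450415
```

View pics/scene0.png

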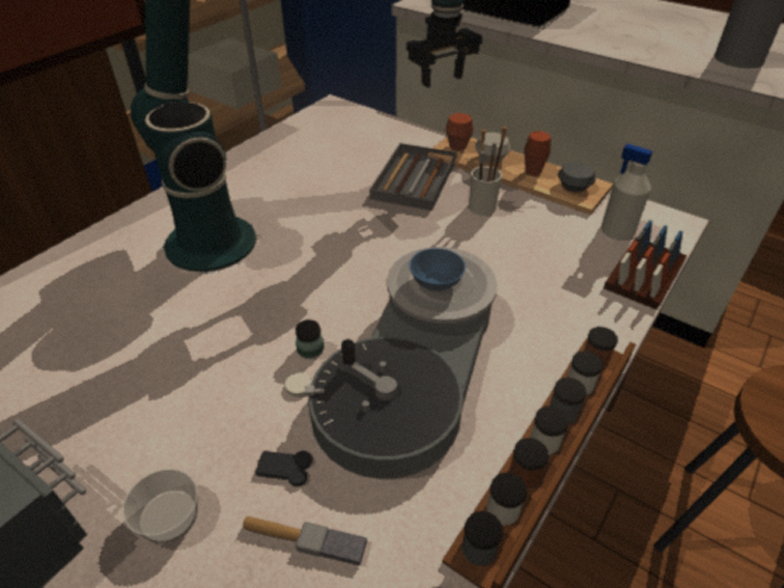

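View pics/top0.png

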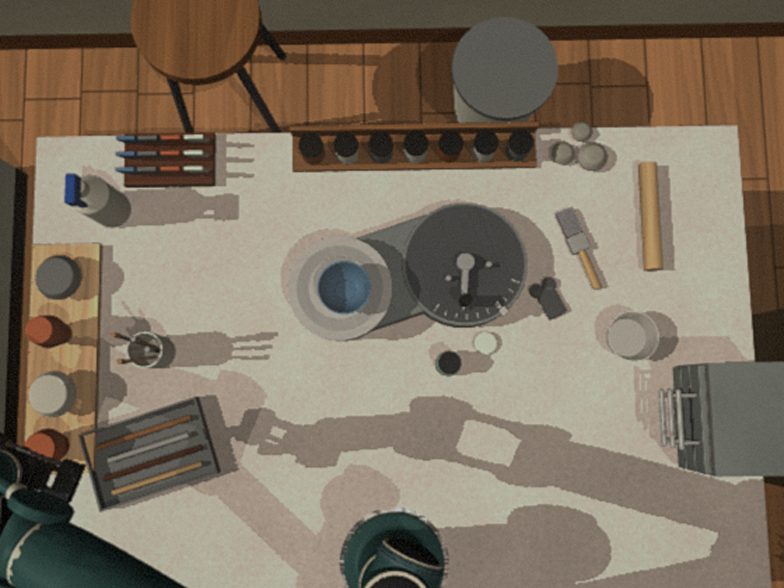

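Both views show the deck (top view about (465,262)), the lever with its black knob (top (465,299), scene (349,350)), the bowl at top (344,287), and the jar and lid close to the deck. The pointer isn't clear yet, so I'll enlarge both views.

Run:
```python
from bench import bot, vision, telemetry
import cv2
t=vision.read_camera("top")[135:270,280:420]; s=vision.read_camera("scene")[230:350,205:345]
cv2.imwrite("pics/t1.png",cv2.resize(t,None,fx=4.4,fy=4.4,interpolation=cv2.INTER_CUBIC))
cv2.imwrite("pics/s1.png",cv2.resize(s,None,fx=5,fy=5,interpolation=cv2.INTER_CUBIC))
```

```text
(no output)
```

View pics/t1.png

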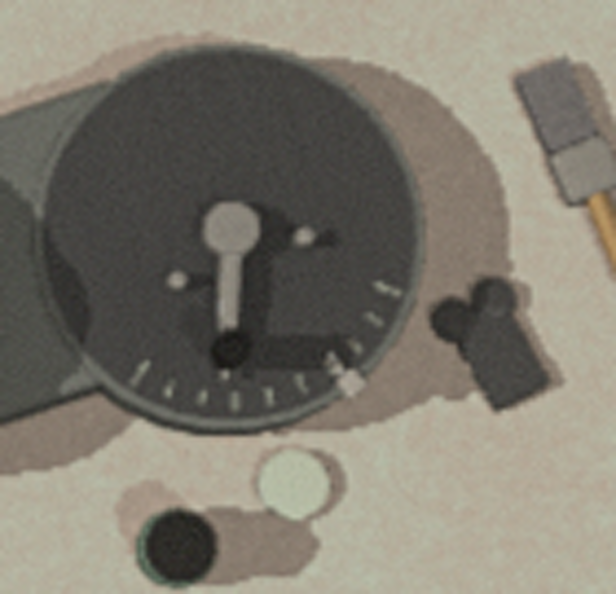

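View pics/s1.png

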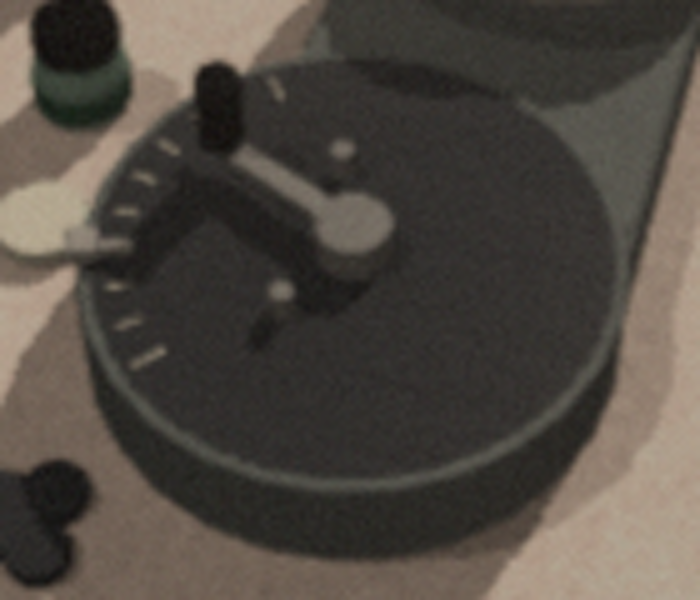

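The crops show the knob top at t(231,350) and s(218,76), the hub at t(231,228) and s(355,220), and the pointer tab at t(350,383) and s(80,238). The pointer's tongue sits near the 1.2 mark. The long marks for 0 and 1.8 are at t(142,372) and t(388,288). I'll compute positions from these.

Create h.py:
```python
from bench import bot, vision, telemetry
import numpy as np
from scipy.optimize import least_squares
def ray(n,u,v):
    c=vision.calibration(n);K=c["camera_matrix"];P=c["pose"]
    d=np.linalg.solve(K,[u,v,1.]);return P[:3,3],P[:3,:3]@(d*[1,-1,-1])
def T(x,y):return ray("top",280+(x+.5)/4.4-.5,135+(y+.5)/4.4-.5)
def S(x,y):return ray("scene",205+(x+.5)/5-.5,230+(y+.5)/5-.5)
def atz(r,z):o,d=r;return o+d*(z-o[2])/d[2]
def tri(a,b):
    A=0;B=0
    for o,d in(a,b):
        d=d/np.linalg.norm(d);M=np.eye(3)-np.outer(d,d);A=A+M;B=B+M@o
    return np.linalg.solve(A,B)
```

Run:
```python
from h import *
np.set_printoptions(precision=1,suppress=True)
k=tri(T(231,350),S(218,76));h=tri(T(231,228),S(355,220));p=tri(T(350,383),S(80,238))
print("knob",k,"hub",h,"tab",p)
mk={0:(142,372),.2:(168,390),.4:(202,399),.6:(236,401),.8:(268,397),1.:(301,383),1.4:(354,347),1.6:(376,321),1.8:(388,288)}
a=np.array(list(mk));q=np.array([atz(T(*v),60)[:2] for v in mk.values()])
f=lambda x:np.r_[q[:,0]-x[0]-x[2]*np.cos(x[3]+np.pi-.9+a),q[:,1]-x[1]-x[2]*np.sin(x[3]+np.pi-.9+a)]
r=least_squares(f,[h[0],h[1],110,0]).x;print(r[:3],"yaw %.3f"%r[3],f(r))
sm=[((277,88),0),((148,357),1.8),((168,147),.4),((145,178),.6),((128,211),.8),((115,287),1.4),((124,323),1.6)]
for v,an in sm:print(an,atz(S(*v),60)[:2],r[:2]+r[2]*np.array([np.cos(r[3]+np.pi-.9+an),np.sin(r[3]+np.pi-.9+an)]))
ang=lambda w:(np.arctan2(w[1]-r[1],w[0]-r[0])-r[3]-np.pi+.9+np.pi)%(2*np.pi)-np.pi
for n,w in dict(knobT=atz(T(231,350),126),knobS=atz(S(218,76),126),tabT=atz(T(350,383),74),tabS=atz(S(80,238),74),tongT=atz(T(333,360),70),tongS=atz(S(130,244),70)).items():print(n,w[:2],"r %.1f ang %.3f"%(np.hypot(*(w[:2]-r[:2])),ang(w)))
print("jar",atz(T(177,545),62),"lid",atz(T(294,483),12))
print("bowl",atz(ray("top",344/1.4,287/1.4),145), "wheel", r[:2]+np.array([[np.cos(r[3]),-np.sin(r[3])],[np.sin(r[3]),np.cos(r[3])]])@[30,270])
R=np.array([[np.cos(r[3]),-np.sin(r[3])],[np.sin(r[3]),np.cos(r[3])]])
for an in(0,1.2):print(an,r[:2]+85*np.array([np.cos(r[3]+np.pi-.9+an),np.sin(r[3]+np.pi-.9+an)]))
```

```text
knob [ 549.1 -153.4  123.4] hub [ 636.3 -160.5   83. ] tab [ 530.8 -238.8   73.1]
[ 636.7 -161.5  114.3] yaw 0.310 [ 1.  -0.8 -0.7 -0.4 -0.6  1.6 -0.4 -0.9  1.2 -1.7  1.1  0.1 -0.1  0.9
  0.   0.5 -1.   0.2]
0 [540.5 -97.9] [541.8 -97.9]
1.8 [ 594.1 -267.2] [ 596.3 -268.5]
0.4 [ 520.  -162.2] [ 524.5 -139.9]
0.6 [ 523.6 -184.8] [ 522.4 -162.6]
0.8 [ 530.4 -205.9] [ 524.9 -185.3]
1.4 [ 555.4 -245.2] [ 557.9 -244.3]
1.6 [ 572.5 -258.9] [ 575.9 -258.3]
knobT [ 548.6 -153.2] r 88.5 ang 0.496
knobS [ 550.8 -155.1] r 86.1 ang 0.516
tabT [ 531.4 -237.9] r 130.1 ang 1.218
tabS [ 530.6 -240.1] r 132.0 ang 1.227
tongT [ 547.6 -227.7] r 111.0 ang 1.229
tongS [ 550.2 -226.8] r 108.4 ang 1.236
jar [ 425.4 -120.1   62. ] lid [ 468.9 -206.6   12. ]
bowl [576.5  92.  145. ] wheel [583.  104.8]
0 [ 566.1 -114.2]
1.2 [ 567.  -210.2]
```

The pivot is at about (636.5, -161) with a machine yaw of 0.31. The lever is at about 0.50 and the pointer at about 1.225. I'll use the half-closed fingers as a loose fork round the knob, starting by lifting and squaring the tool so that x is world -X and y is world +Y.

The rows are not in the units I measure in: shifts go in shares of 200 mm and turns go in shares of 90 degrees. I convert before sending: -33 mm / 200 = -0.165, -15 mm / 200 = -0.075, -0.123 rad / 1.5708 = -0.0783.

Emit:
{"name": "jog_arm", "arguments": {
  "motion": [
    [0, 0, -0.075, -0.0783, 60],
    [0, 0, -0.075, -0.0783, 60],
    [0, 0, -0.075, -0.0783, 60],
    [-0.06, -0.165, 0, 0, 60],
    [-0.06, -0.165, 0, 0, 60],
    [-0.06, -0.165, 0, 0, 60],
    [-0.06, -0.165, 0, 0, 60],
    [-0.06, -0.165, 0, 0, 60],
    [-0.06, -0.165, 0, 0, 60],
    [-0.06, -0.165, 0, 0, 60],
    [-0.06, -0.165, 0, 0, 60],
    [-0.06, -0.165, 0, 0, 60]
  ]
}}

```text
time_s: 1.2
tcp_pos: [352.5, 329.9, 283.6]
tcp_rot: [0.001, 1.0, -0.0, 0.0]
contact_force: [0.6, -0.2, 0.7]
opening: 60.1
finger_force: 0.0
```

Converted, -33 mm / 200 = -0.165, -12 mm / 200 = -0.06.

Emit:
{"name": "jog_arm", "arguments": {
  "motion": [
    [-0.06, -0.165, 0, 0, 60],
    [-0.06, -0.165, 0, 0, 60],
    [-0.06, -0.165, 0, 0, 60],
    [-0.06, -0.165, 0, 0, 60],
    [-0.06, -0.165, 0, 0, 60],
    [-0.06, -0.165, 0, 0, 60],
    [-0.06, -0.165, 0, 0, 60],
    [-0.06, -0.165, 0, 0, 60],
    [-0.06, -0.165, 0, 0, 60],
    [-0.06, -0.165, 0, 0, 60],
    [0, 0, 0, 0, 60],
    [0, 0, 0, 0, 60]
  ]
}}

```text
time_s: 2.2
tcp_pos: [471.5, -0.3, 283.4]
tcp_rot: [0.003, 1.0, 0.0, -0.0]
contact_force: [0.4, 0.6, -0.1]
opening: 60.2
finger_force: 0.0
```

```bash
python3 -c "
from h import *;s=telemetry.get_state();print(s['tcp_pos'],s['tcp_rot'],s['joints'],s['contact_force'])"
```

```text
[ 4.71541987e+02 -2.56895307e-01  2.83442949e+02] [ 3.39402544e-03  9.99994164e-01  1.21871778e-04 -3.71490411e-04] [-5.35238517e-02 -1.54898020e-01  1.96206816e+00  2.12066874e-04
  1.33517678e+00 -1.61758170e+00] [ 0.38443409  0.57089135 -0.12826589]
```

Converted, -31 mm / 200 = -0.155, -30 mm / 200 = -0.15.

Emit:
{"name": "jog_arm", "arguments": {
  "motion": [
    [-0.08, -0.155, 0, 0, 60],
    [-0.08, -0.155, 0, 0, 60],
    [-0.08, -0.155, 0, 0, 60],
    [-0.075, -0.155, 0, 0, 60],
    [-0.075, -0.15, 0, 0, 60],
    [0, 0, 0.15, 0, 60],
    [0, 0, 0.15, 0, 60],
    [0, 0, 0.15, 0, 60],
    [0, 0, 0.15, 0, 60],
    [0, 0, 0.05, 0, 60],
    [0, 0, 0, 0, 60]
  ]
}}

```text
time_s: 3.12
tcp_pos: [546.4, -150.7, 150.1]
tcp_rot: [0.001, 1.0, 0.001, -0.004]
contact_force: [0.4, 0.7, 0.8]
opening: 59.8
finger_force: 0.0
```

Run:
```python
from bench import bot, vision, telemetry
import cv2
t=vision.read_camera("top")[135:270,280:420]; s=vision.read_camera("scene")[230:350,205:345]
a=cv2.resize(t,(400,386),interpolation=cv2.INTER_CUBIC);b=cv2.resize(s,(400,386),interpolation=cv2.INTER_CUBIC)
cv2.imwrite("pics/c2.png",cv2.hconcat([a,b]))
```

```text
(no output)
```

View pics/c2.png

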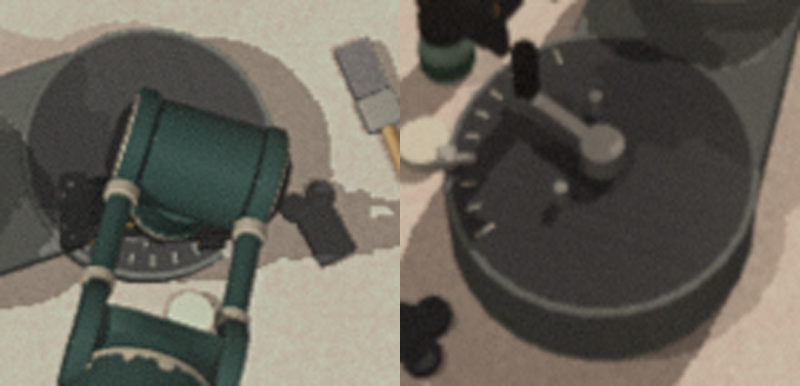

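The top view is blocked by the arm. In the scene view a fingertip hangs beside the knob (526,45), the lever hasn't moved, and the pointer is still at (460,155). I'll correct by 3 mm, go down and close to a loose fork.

Converted, 14 mm / 200 = 0.07, -3 mm / 200 = -0.015.

Emit:
{"name": "jog_arm", "arguments": {
  "motion": [
    [-0.015, -0.015, 0, 0, 60],
    [0, 0, 0.07, 0, 60],
    [0, 0, 0.07, 0, 60],
    [0, 0, 0.07, 0, 60],
    [0, 0, 0.07, 0, 60],
    [0, 0, 0, 0, 60],
    [0, 0, 0, 0, 30],
    [0, 0, 0, 0, 30],
    [0, 0, 0, 0, 30],
    [0, 0, 0, 0, 30]
  ]
}}

```text
time_s: 4.05
tcp_pos: [553.2, -156.4, 99.4]
tcp_rot: [0.001, 1.0, -0.0, 0.001]
contact_force: [-0.8, -1.1, 0.9]
opening: 35.6
finger_force: 0.0
```

Converted, 8 mm / 200 = 0.04, 7 mm / 200 = 0.035.

Emit:
{"name": "jog_arm", "arguments": {
  "motion": [
    [0, 0, 0.02, 0, 30],
    [-0.005, 0.04, 0, 0, 30],
    [-0.005, 0.04, 0, 0, 30],
    [-0.015, 0.04, 0, 0, 30],
    [-0.015, 0.04, 0, 0, 30],
    [-0.02, 0.035, 0, 0, 30],
    [0, 0.015, 0, 0, 30],
    [0, 0, 0, 0, 30]
  ]
}}

```text
time_s: 4.72
tcp_pos: [565.0, -112.7, 93.7]
tcp_rot: [0.001, 1.0, 0.0, 0.001]
contact_force: [0.1, 0.4, -0.2]
opening: 29.7
finger_force: 0.0
```

Converted, 2 mm / 200 = 0.01, 1 mm / 200 = 0.005.

Emit:
{"name": "jog_arm", "arguments": {
  "motion": [
    [0, 0.01, 0, 0, 30],
    [0, 0.01, 0, 0, 30],
    [0, 0.005, 0, 0, 30],
    [0, 0, 0, 0, 30]
  ]
}}

```text
time_s: 5.05
tcp_pos: [565.2, -111.4, 93.9]
tcp_rot: [0.001, 1.0, -0.002, 0.001]
contact_force: [3.0, -9.9, -3.2]
opening: 30.2
finger_force: 4.9
```

Emit:
{"name": "jog_arm", "arguments": {
  "motion": [
    [0, 0.005, 0, 0, 30],
    [0, 0.005, 0, 0, 30],
    [0, 0, 0, 0, 30]
  ]
}}

```text
time_s: 5.3
tcp_pos: [565.2, -111.2, 93.9]
tcp_rot: [0.001, 1.0, -0.004, 0.001]
contact_force: [2.9, -15.7, -4.9]
opening: 30.1
finger_force: 7.9
```

Emit:
{"name": "jog_arm", "arguments": {
  "motion": [
    [0, 0.005, 0, 0, 30],
    [0, 0.005, 0, 0, 30],
    [0, 0, 0, 0, 30]
  ]
}}

```text
time_s: 5.55
tcp_pos: [565.3, -111.0, 93.9]
tcp_rot: [0.001, 1.0, -0.005, 0.002]
contact_force: [2.9, -22.9, -6.3]
opening: 30.1
finger_force: 11.0
```

The knob is firmly against the stop, at y -111 as predicted. I'll hold it there.

Emit:
{"name": "jog_arm", "arguments": {
  "motion": [
    [0, 0, 0, 0, 30],
    [0, 0, 0, 0, 30],
    [0, 0, 0, 0, 30],
    [0, 0, 0, 0, 30],
    [0, 0, 0, 0, 30],
    [0, 0, 0, 0, 30],
    [0, 0, 0, 0, 30],
    [0, 0, 0, 0, 30]
  ]
}}

```text
time_s: 6.22
tcp_pos: [565.3, -111.1, 93.9]
tcp_rot: [0.001, 1.0, -0.005, 0.002]
contact_force: [2.3, -21.7, -7.9]
opening: 30.2
finger_force: 10.8
```

Run:
```python
from bench import bot, vision, telemetry
import cv2
s=vision.read_camera("scene")[215:335,205:345]
cv2.imwrite("pics/c3.png",cv2.resize(s,None,fx=4,fy=4,interpolation=cv2.INTER_CUBIC))
```

```text
(no output)
```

View pics/c3.png

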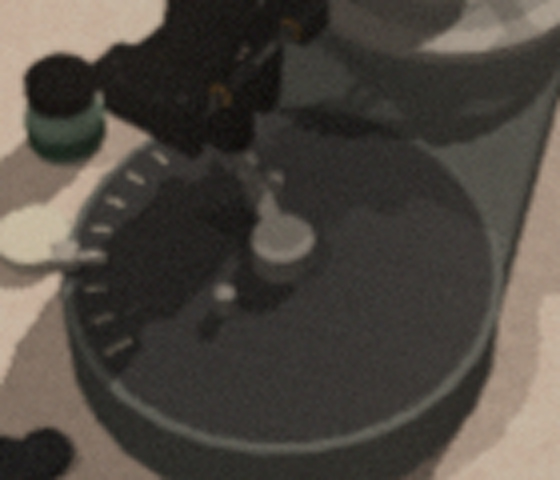

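The lever lies against the off-stop pin near (272,180), and the pointer (65,255) hasn't moved. Next I'll sweep the lever back towards the pointer.

Converted, -8 mm / 200 = -0.04, 2.5 mm / 200 = 0.0125.

Emit:
{"name": "jog_arm", "arguments": {
  "motion": [
    [0.0125, -0.04, 0, 0, 30],
    [0.0125, -0.04, 0, 0, 30],
    [0.0125, -0.04, 0, 0, 30],
    [0.0125, -0.04, 0, 0, 30],
    [0.005, -0.04, 0, 0, 30],
    [0.005, -0.04, 0, 0, 30],
    [0.005, -0.04, 0, 0, 30],
    [-0.005, -0.04, 0, 0, 30],
    [-0.005, -0.04, 0, 0, 30],
    [-0.005, -0.04, 0, 0, 30],
    [0, 0, 0, 0, 30],
    [0, 0, 0, 0, 30]
  ]
}}

```text
time_s: 7.27
tcp_pos: [555.1, -186.3, 94.3]
tcp_rot: [0.002, 1.0, -0.001, 0.001]
contact_force: [-0.5, 0.3, -0.1]
opening: 30.3
finger_force: 0.0
```

Converted, -6 mm / 200 = -0.03, -5 mm / 200 = -0.025.

Emit:
{"name": "jog_arm", "arguments": {
  "motion": [
    [-0.01, -0.03, 0, 0, 30],
    [-0.015, -0.03, 0, 0, 30],
    [-0.015, -0.03, 0, 0, 30],
    [-0.015, -0.025, 0, 0, 30],
    [-0.01, -0.015, 0, 0, 30],
    [0, 0, 0, 0, 30],
    [0, 0, 0, 0, 30]
  ]
}}

```text
time_s: 7.85
tcp_pos: [567.7, -211.9, 94.0]
tcp_rot: [0.002, 1.0, -0.001, 0.001]
contact_force: [0.5, 0.2, -0.4]
opening: 30.2
finger_force: 0.0
```

Converted, -2.5 mm / 200 = -0.0125, -1 mm / 200 = -0.005.

Emit:
{"name": "jog_arm", "arguments": {
  "motion": [
    [-0.005, -0.0125, 0, 0, 30],
    [0, 0, 0, 0, 30],
    [0, 0, 0, 0, 30]
  ]
}}

```text
time_s: 8.1
tcp_pos: [568.4, -213.6, 94.0]
tcp_rot: [0.001, 1.0, -0.0, 0.001]
contact_force: [0.8, 0.9, -0.3]
opening: 29.7
finger_force: 0.6
```

Emit:
{"name": "jog_arm", "arguments": {
  "motion": [
    [0, 0.015, 0, 0, 30],
    [0, 0, 0, 0, 44],
    [0, 0, -0.05, 0, 44],
    [0, 0, -0.125, 0, 44],
    [0, 0, -0.15, 0, 44],
    [0, 0, -0.15, 0, 44],
    [0.125, 0.1, -0.15, 0, 44],
    [0.15, 0.15, -0.05, 0, 44],
    [0.15, 0.15, 0, 0, 44],
    [0.15, 0.15, 0, 0, 44],
    [0, 0.15, 0, 0, 44],
    [0, 0, 0, 0, 44]
  ]
}}

```text
time_s: 9.1
tcp_pos: [455.1, -70.0, 227.6]
tcp_rot: [0.0, 1.0, 0.001, 0.001]
contact_force: [1.0, -1.2, 0.7]
opening: 44.2
finger_force: 0.0
```

Emit:
{"name": "jog_arm", "arguments": {
  "motion": [
    [0, 0.175, 0, 0, 44],
    [0, 0.175, 0, 0, 44],
    [0, 0.175, 0, 0, 44],
    [0, 0.175, 0, 0, 44],
    [0, 0.175, 0, 0, 44],
    [0, 0, 0, 0, 44]
  ]
}}

```text
time_s: 9.6
tcp_pos: [457.9, 105.9, 227.8]
tcp_rot: [-0.001, 1.0, 0.001, 0.001]
contact_force: [0.1, -0.2, 1.3]
opening: 44.2
finger_force: 0.0
```

Run:
```python
from bench import bot, vision, telemetry
import cv2
t=vision.read_camera("top")[135:270,280:420]; s=vision.read_camera("scene")[230:350,205:345]
a=cv2.resize(t,(400,386),interpolation=cv2.INTER_CUBIC);b=cv2.resize(s,(400,343),interpolation=cv2.INTER_CUBIC);b=cv2.copyMakeBorder(b,0,43,0,0,0)
cv2.imwrite("pics/c4.png",cv2.hconcat([a,b]))
```

```text
(no output)
```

View pics/c4.png

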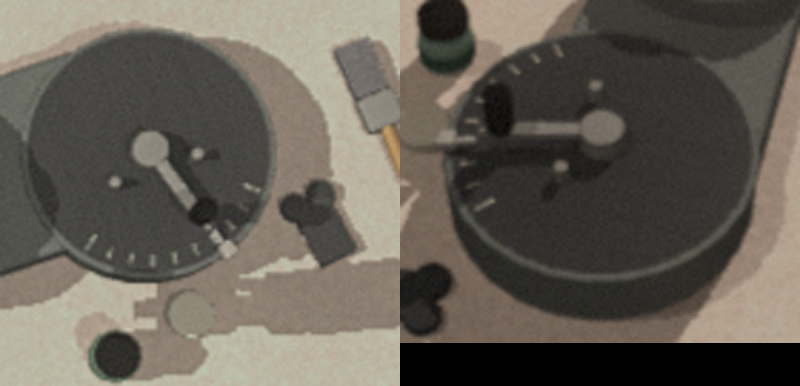

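The lever looks in line, with the knob at (204,208) and the tab at (229,249), and nothing else has moved. I'll check it in an enlarged crop.

Run:
```python
from bench import bot, vision, telemetry
import cv2
t=vision.read_camera("top")[178:233,322:372]; s=vision.read_camera("scene")[245:300,208:288]
cv2.imwrite("pics/c5.png",cv2.hconcat([cv2.resize(t,None,fx=6,fy=6,interpolation=cv2.INTER_CUBIC),cv2.resize(s,None,fx=6,fy=6,interpolation=cv2.INTER_CUBIC)]))
```

```text
(no output)
```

View pics/c5.png

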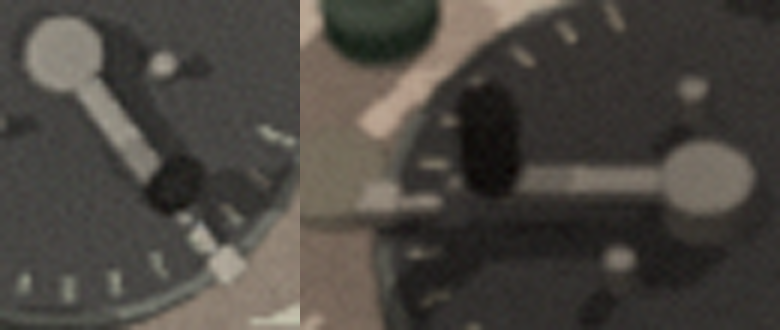

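Run:
```python
from h import *
T=lambda x,y:ray("top",322+(x+.5)/6-.5,178+(y+.5)/6-.5)
S=lambda x,y:ray("scene",208+(x-300+.5)/6-.5,245+(y+.5)/6-.5)
c=np.array([636.6,-161])
for n,w in dict(hubT=atz(T(64,52),83),hubS=atz(S(708,176),83),knobT=atz(T(176,183),126),knobS=atz(S(490,98),126),barT=atz(T(146,163),80),barS=atz(S(530,180),80),noseT=atz(T(184,213),80),noseS=atz(S(454,183),80),tabT=atz(T(229,265),74),tabS=atz(S(382,192),74),tongT=atz(T(205,240),70),tongS=atz(S(430,202),70)).items():
  d=w[:2]-c;print(n,w[:2].round(1),"r %.1f a %.3f"%(np.hypot(*d),np.arctan2(d[1],d[0])%(2*np.pi)-2.5516))
```

```text
hubT [ 637.1 -160.6] r 0.6 a -1.925
hubS [ 636.6 -161.5] r 0.5 a 2.105
knobT [ 565.2 -207.4] r 85.1 a 1.167
knobS [ 565.6 -207.2] r 84.7 a 1.166
barT [ 581.6 -199.7] r 67.2 a 1.203
barS [ 578.4 -202.3] r 71.4 a 1.207
noseT [ 556.5 -217.5] r 98.0 a 1.205
noseS [ 554.6 -221. ] r 101.6 a 1.222
tabT [ 531.1 -239.7] r 131.6 a 1.231
tabS [ 530.6 -237.7] r 130.8 a 1.217
tongT [ 544.2 -228.9] r 114.7 a 1.224
tongS [ 547.3 -228.3] r 111.8 a 1.235
```

The lever bar and nose read about 1.21 and the pointer about 1.225, and even the knob-top reading (1.167) is within 0.08. The pointer hasn't moved, so I'm handing in.

```bash
python3 -c "
from bench import bot, vision, telemetry
print(bot.job_done())"
```

```text
the job is handed in; nothing more can be done
None
```

I held the lever against its off stop for over half a second, then brought it to about 0.02 rad short of the pointer (0.06 at worst) and let go; the pointer had not moved, I saw nothing else disturbed, and the job is handed in (no verdict returned).

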